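Widen the bay of a sloping counter rack and stow the card reader

ROBOT

A 6-joint arm with a two-finger parallel gripper is mounted at the origin on a cart in front of the work surface, level with it; the furniture and walls round the work are solid. World frame = base frame: x ahead of the robot, y to its left, z up, the work surface at z = 0. Lengths are in mm, angles in degrees, forces in N, time in s.
With the tool pointing down it reaches from about 350 to 850 mm from the base axis. Payload 8.1 kg.
Tool frame: the origin (TCP) lies at the very end of the fingers, on their centre line; the grasp point (between the pads) lies r.tcp_to_grasp behind it (r.tcp_to_grasp is the distance from the TCP to the grasp point, in mm); z points along the fingers, y is the line along which they close (so a half turn about z gives the same grasp; the last joint's range is limited). The gripper opens to 85 mm and grips with 20 to 120 N. Pads are 22 mm wide; open, the fingers measure 114 mm over their backs; the gripper's body (76 mm by 85 mm) begins 54 mm behind the grasp point. The pads swing forward as they close: fully open they stand 13 mm farther back than shut.
Start: joints at [59.45, 7.471, 85.268, -0, 87.261, -4.893], TCP at [259.77, 540.855, 210.092] pointing down, gripper open.
Joint ranges: [-169.43, 169.43], [-51.17, 129.36], [1.28, 143.12], [-76.62, 256.62], [0, 156.53], [-152.29, 152.29]. Speed limits (degrees/s): [136.94, 136.94, 159.86, 180, 180, 180].

INTERFACE

Orientations are given as [roll, pitch, yaw] about the fixed x, y, z axes, in that order (R = Rz(yaw) Ry(pitch) Rx(roll)).
In Python, from bench import sense, viewer, order, r gives the robot as it stands.
- The arm moves only by the tool carry_out, never from a script. Its argument "increments" is one flat list of numbers, 7 for each row, row after row: the shift along the tool's x, y, z as a fraction of full scale, then the turn, a rotation vector about the tool's x, y, z as a fraction of full scale, then the opening, from -1 (shut) to 1 (fully open). A call has exactly 10 rows; each row is the pose to reach, as a shift and turn from the pose commanded when the call began, along the tool's axes at that moment, turning the shorter way round; what a row does not reach only later rows make up. Full scale, the value 1, is 400 mm for a shift and 2 pi rad for a turn. A row lasts 1/8 s, in which the tool goes at most 62.5 mm and 10.7 degrees, less where a joint would pass 70% of its speed; a pose out of reach is approached as far as the arm can. A call with a number of a shift or a turn outside -1 to 1 is refused whole. A call with a gripper value outside its range is refused whole. The fingers move at their own pace and stop on an object; "force" is the grip in N (left out, the last holds). Time passes only in rows, so rows that repeat a pose let the fingers close, or fill a call up. It gives the time, the measured TCP pose, the force, the opening and the grip force at its end, in the units of the state.
- sense(): the state, without advancing time (a new reading comes with each control period).
- viewer.snapshot(name): name is "side" or "top"; returns the picture (400x640x3 uint8, red, green, blue); there is no depth.
- viewer.get_calibration(name): a dict with "fx", "fy", "cx", "cy" (pixels), "R" (3x3) and "t" (3): a world point X has camera coordinates R X + t. Camera axes: x right, y down, z forward; pixel columns grow to the right and rows downward; lengths in mm; the calibration is good to about 2 mm. A picture is of the moment at which its call begins. get_calibration takes no time and is no camera call.
- order.hand_in(): hands the job in; it is judged then, once.
The state is a dict: "time": time; "joint_pos": joint angles; "qd": joint speeds; "joint_efforts": joint torques, N m; "tool_pos": TCP position; "tcp_rot": TCP orientation; "ft_force": force on the tool from outside, world axes, zero at the start; "wrist_torque": the same for the moment, N m; "finger_gap": finger opening in mm; "grip_force": force on a finger pad.
Only numpy, scipy, OpenCV 4.12 (cv2) and the standard library are available. Lean on these libraries where they do the work, as an engineer would, in place of code of your own. Each camera call takes 0.05 s, during which the arm holds its last target. There are 200 camera calls.

TASK

Make room for the card reader on the sloping rack: lift the blue divider out of its notch by its black tab, move it to the notch with the green tag in front of it and let it drop fully home. Then lay the card reader face up and lengthwise up the slope, flat on the rack in the widened bay to the left of the divider (seen looking up the slope), without dropping it. Leave the kitchen timers and the dip cups where they are.

Things in the scene. Friction and masses are not known exactly. Their poses are not given: they have to be found in the camera images.
- rack: Grey sloping counter rack, fixed, 175 x 236 mm on plan, 0.225 m high. Origin: centre of its underside; x uphill (ahead and right, yaw about -0.75), y left as seen uphill. Its flat bed rises at 0.50 rad (29 degrees). u is metres up the slope, n square off the bed: point (u, n) is at rack x = -0.065 + 0.878 u - 0.479 n, z = 0.030 + 0.479 u + 0.878 n.
- bed_front (a point): Middle of the bed's low front edge, u = n = 0, on the bed's top face at the inner side of the comb (rack x -0.065, y 0, z 0.030); axes as the rack's. The bed is clear from here to the shield at u = 0.160.
- first_notch (a point): Foot of the leftmost notch of the comb (rack y 0.054). The comb on the front edge has round-topped steel teeth 14 mm wide and 15 mm high (n), rounded inner ends reaching u = 0.007, with six 11 mm wide notches between them, at rack y 0.054, 0.029, 0.004, -0.021, -0.046, -0.071.
- shield_edge (a point): Middle of the upper edge (steel bar) of a clear splash shield that stands square on the bed at u = 0.160 to 0.166, up to n = 0.128, so it leans out over the bed. A gripper pointing straight down at the tab runs into it; one square to the bed (tilted 29 degrees, fingers pointing uphill and down) has room.
- left_wall (a point): Point on the upper edge of the left side wall, inner face (rack y 0.110, u 0.07, n 0.016). Side walls stand 16 mm (n) off the bed, inner faces at rack y +0.110 and -0.110.
- divider_grip (a point): Grip point in the black tab on the blue divider. Tab: 50 mm long up the slope, 14 mm thick (y), n 22 to 56 mm when home; the point is its middle, at u 0.085, n 0.046 when home. Axes: x up the slope, y rack's left, z square off the bed. Divider: blue fence 8 mm thick, 21 mm high, u 0.007 to 0.125, captive: it only lifts square to the bed and slides across. A 7 mm pin at its front sits in a notch.
- divider (a joint): Lift of the divider square to the bed, m: 0 home in a notch, 0.032 top stop; its pin clears the teeth above 0.015. Weight and a spring (2 to 3 N) pull it down; let go over a notch or up to 10 mm beside it, it falls in. Home, it has 2 mm of play sideways.
- carriage (a joint): Place of the divider across the rack, m: 0 at the leftmost notch, growing to the right; notches every 0.025, the sixth at 0.125. Slides easily while lifted. It starts home in the leftmost notch.
- tag_green: Green round tag, 18 mm across, 9 mm high, fixed on the rack's foot right in front of the wanted notch (same rack y; the fourth, fifth or sixth from the left). Origin: centre of its underside; axes as the rack's. A white and a black tag stand before the other two: ignore them.
- reader: Dark grey hand card reader, 123 x 66 x 20 mm (x, y, z), 0.13 to 0.27 kg, face up on the counter right of the rack. Origin: middle of its underside; x along its length, away from the robot; z out of its keys. Grip it across the 66 mm. Laid in the bay, its low end near or against the teeth, its origin is at u 0.067 to 0.085, n 0.
- timer_1: Lime kitchen timer, 50 x 72 x 68 mm, loose bystander on the counter. Origin: centre of its underside.
- timer_2: Lime kitchen timer, 50 x 72 x 68 mm, loose bystander on the counter. Origin: centre of its underside.
- cups: Stack of clear dip cups, 66 mm across, 73 mm high, loose bystander left of the rack, near its front. Origin: centre of its underside.
Mind the look-alikes: they are no part of the job. Of the things shaped like the reader, the grey one is meant.

How it is judged:
By the outcome, as a careful person would: the job done as asked, in the order asked, and still so for the second after the job is handed in, with the robot touching nothing.
It also fails if it takes over 64 s, if anything falls off the work surface, if the arm or the gripper's body presses on something with over 40 N, if the wrist force passes 120 N, or if a joint passes its speed limit or range.

## Working session

There is one attempt and no reset: what is moved stays moved. The work goes in short steps, Python scripts to look and compute and a tool call to move; the robot and the scene stay as the last step left them, time stands still between calls to the robot, and variables do not carry over. Pictures are saved under pics/ and viewed, at most 14 in all, crops included, and the job is handed in when it is done.

Besides the shell and the picture viewer there is one more tool, called by a JSON object that holds its "op" and its "data", one argument or row to a line. carry_out: Moves the arm, as the interface text tells. Its arguments: {"type":"object","properties":{"increments":{"type":"array"},"force":{"type":"number"}},"required":["increments"]}

```bash
mkdir -p pics; ls
python3 - <<'E'
from bench import sense, viewer, r
import cv2,numpy as np
for n in("side","top"):
    im=viewer.snapshot(n); cv2.imwrite(f"pics/{n}0.png",im[:,:,::-1]); c=viewer.get_calibration(n)
    print(n,{k:np.round(v,3).tolist() for k,v in c.items()}, "cam pos",-np.array(c["R"]).T@np.array(c["t"]))
print(sense(),r.tcp_to_grasp)
E
```

```text
pics
side {'fx': 509.312, 'fy': 509.312, 'cx': 320.763, 'cy': 193.968, 'R': [[-0.912, -0.409, -0.018], [-0.157, 0.39, -0.907], [0.378, -0.825, -0.42]], 't': [544.054, 198.073, 1639.067]} cam pos [ -92.62291807 1497.59199999  877.72923992]
top {'fx': 375.893, 'fy': 375.893, 'cx': 328.443, 'cy': 203.836, 'R': [[-0.021, -1.0, -0.007], [-0.995, 0.022, -0.1], [0.1, 0.005, -0.995]], 't': [77.737, 583.783, 1287.521]} cam pos [ 453.0370201    58.72815988 1340.09915566]
{'time': 0.1, 'joint_pos': array([ 5.94521876e+01,  7.51035758e+00,  8.53249090e+01, -6.05793314e-04,
        8.72610951e+01, -4.89235180e+00]), 'qd': array([ 0.02382293, -0.03076423, -0.19397698,  0.04191158,  0.08037426,
        0.00222015]), 'joint_efforts': array([ 1.18970704e-03, -5.70952356e+01, -5.01941514e+01, -1.64055973e-04,
        8.04833922e-03,  1.05115532e-05]), 'tool_pos': array([259.47644473, 540.39257923, 209.13585662]), 'tcp_rot': array([-1.79903938e+02, -7.61525331e-03,  1.54344562e+02]), 'ft_force': array([-0.57455055,  0.13047136, -0.02194034]), 'wrist_torque': array([-0.05123632,  0.00614429, -0.03959022]), 'grip_force': 0.0, 'finger_gap': 85.42427352292839} 18.700000000000003
```

View pics/side0.png

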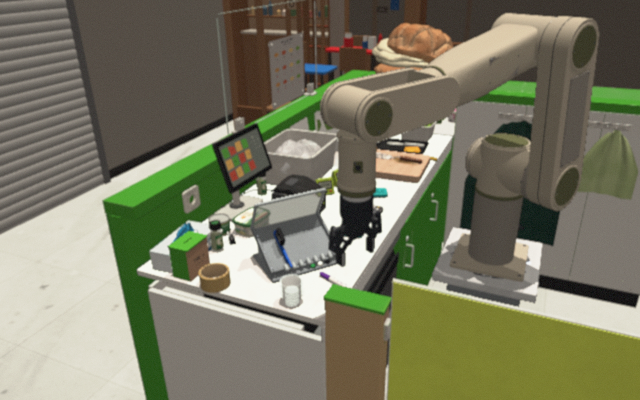

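View pics/top0.png

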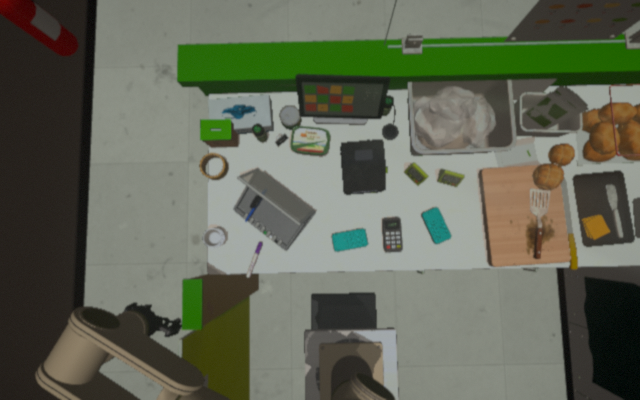

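The side view is partly blocked by the arm. In the top view the rack is around (275,208). Reader-shaped candidates are a grey keypad handset at (392,234), teal handsets at (350,240) and (437,225), and a black tablet at (363,166). The grey one fits the description. I'll check that in a close crop along with the rack.

Run:
```python
import cv2,numpy as np
t=cv2.imread("pics/top0.png");s=cv2.imread("pics/side0.png")
z=lambda im,x,y,w,h,k:cv2.resize(im[y:y+h,x:x+w],None,fx=k,fy=k,interpolation=cv2.INTER_CUBIC)
a=z(t,225,160,100,100,4); b=z(s,245,185,100,100,4); c=z(t,370,205,100,50,4); 
cv2.imwrite("pics/c1.png",np.vstack([np.hstack([a,b]),np.hstack([c,z(t,300,205,100,50,4)])]))
```

```text
(no output)
```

View pics/c1.png

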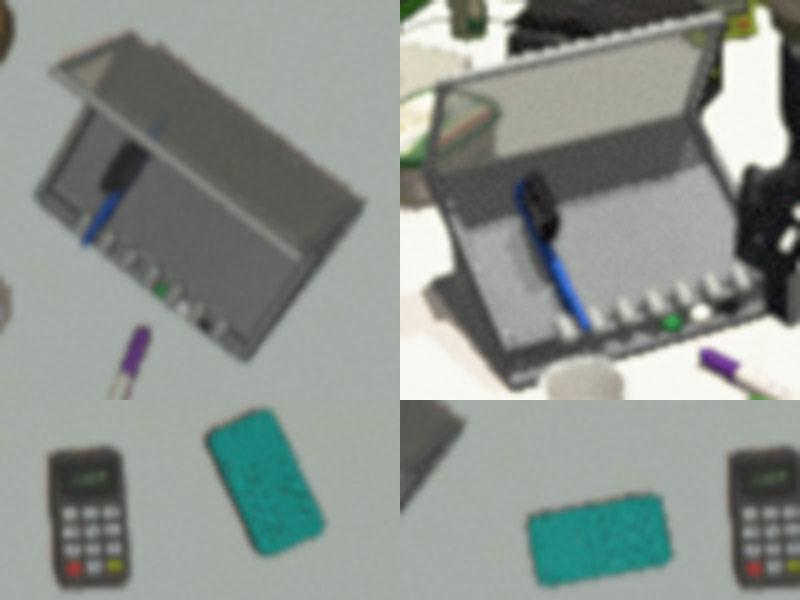

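The crop confirms the grey keypad handset at top (392,234), screen at the far end, keys up. The teal ones are look-alikes. The green tag at top (265,232) is leftmost of the three, ahead of white and black, so it marks the fourth notch. The divider tab is at top (256,202) and side (380,236).

```bash
cat > h.py <<'E'
import cv2,numpy as np
from bench import sense, viewer, order, r
from scipy.optimize import least_squares
from scipy.spatial.transform import Rotation as Ro
C={n:viewer.get_calibration(n) for n in("side","top")}
def proj(n,X):
    c=C[n];p=np.atleast_2d(X)@np.array(c["R"]).T+c["t"]
    return np.c_[c["fx"]*p[:,0]/p[:,2]+c["cx"],c["fy"]*p[:,1]/p[:,2]+c["cy"]]
def ray(n,px,z):
    c=C[n];R=np.array(c["R"]);o=-R.T@c["t"]
    d=R.T@[(px[0]-c["cx"])/c["fx"],(px[1]-c["cy"])/c["fy"],1]
    return o+d*(z-o[2])/d[2]
def un(u,n,y): return np.array([-65+.878*u-.479*n, y, 30+.479*u+.878*n])
def rack2w(p,P): return Ro.from_euler("z",p[2]).apply(P)+[p[0],p[1],0]
def mv(p,R):   # increments (fractions) from the current commanded pose to target pose
    s=sense();R0=Ro.from_euler("xyz",s["tcp_rot"],degrees=True)
    return np.r_[R0.inv().apply(np.array(p)-s["tool_pos"])/400,(R0.inv()*R).as_rotvec()/(2*np.pi)]
E
cat > a.py <<'E'
from h import *
T=[("top",un(-3,12,y),(225+a/4-.4,160+b/4-.4)) for y,(a,b) in zip([66.5,41.5,16.5,-8.5,-83.5],[(85,222),(108,240),(130,255),(152,272),(222,325)])]
T+=[("side",un(-3,12,y),(245+(a-400)/4-.4,185+b/4-.4)) for y,(a,b) in zip([66.5,41.5,16.5,-8.5,-33.5,-58.5,-83.5],[(567,325),(597,310),(628,305),(655,297),(685,288),(712,280),(742,272)])]
t=cv2.imread("pics/top0.png");s=cv2.imread("pics/side0.png")
def cen(m,x,y,w,h):
    k=np.zeros(m.shape,np.uint8);k[y:y+h,x:x+w]=m[y:y+h,x:x+w];M=cv2.moments(k,True);return M["m10"]/M["m00"],M["m01"]/M["m00"]
blk=lambda im:(im.max(2)<45).astype(np.uint8)
T+=[("top",un(85,50,54),cen(blk(t),245,190,20,22)),("side",un(85,40,54),cen(blk(s),372,225,17,24))]
f=lambda p:np.concatenate([(proj(n,rack2w(p,P))-q).ravel() for n,P,q in T])
o=least_squares(f,[600,200,-.75],x_scale=[1,1,.01],loss="soft_l1");p=o.x
print(p);print(np.round(f(p).reshape(-1,2),1).tolist())
np.save("rack.npy",p)
# shield ends check
for y in(118,-118): print("bar",[np.round(proj(n,rack2w(p,un(163,128,y)))[0],1) for n in C])
hsv=cv2.cvtColor(t,cv2.COLOR_BGR2HSV);g=((hsv[...,0]>45)&(hsv[...,0]<75)&(hsv[...,1]>90)).astype(np.uint8)
G=ray("top",cen(g,255,220,20,20),9);print("tag rack",Ro.from_euler("z",-p[2]).apply(G-[p[0],p[1],9]))
m=((t.max(2)<110)).astype(np.uint8);k=np.zeros_like(m);k[205:262,375:408]=m[205:262,375:408];k=cv2.morphologyEx(k,cv2.MORPH_CLOSE,np.ones((9,9)))
c=max(cv2.findContours(k,0,1)[0],key=cv2.contourArea);R=cv2.minAreaRect(c);B=cv2.boxPoints(R)
W=np.array([ray("top",b,15) for b in B]);print("reader",R,W.mean(0),[np.linalg.norm(W[i]-W[i-1]) for i in range(4)],[np.degrees(np.arctan2(*(W[i]-W[i-1])[[1,0]])) for i in range(4)])
E
python3 a.py
```

```text
[566.92995811 254.82717449  -0.68205311]
[[0.0, -0.2], [-0.1, -0.3], [-0.0, 0.4], [0.1, 0.6], [-0.5, 0.7], [-0.1, -1.3], [-0.1, 0.3], [-0.4, -0.6], [0.3, -0.6], [0.0, -0.4], [0.5, -0.5], [0.0, -0.4], [0.0, 0.1], [-94.4, 4.1]]
bar [array([255.5, 202.8]), array([237.9, 176.7])]
bar [array([326. , 187.1]), array([299.2, 224.7])]
tag rack [-82.36024397 -17.0569775    0.        ]
reader ((391.5, 234.0), (34.0, 19.0), 90.0) [ 475.82597971 -153.81737749   15.        ] [np.float64(119.03743286364465), np.float64(66.92599524446729), np.float64(119.0051679149518), np.float64(66.32475759928424)] [np.float64(-2.0275535102056854), np.float64(-91.23609596021299), np.float64(177.68271687801771), np.float64(88.80026906361412)]
```

```bash
python3 - <<'E'
s=open("a.py").read()
s=s.replace("cen(blk(s),372,225,17,24)","cen(blk(s),272,225,17,24)")
s=s.replace("f=lambda p:",'''T+=[("top",un(163,127,118),(225+52/4-.4,160+69/4-.4)),("top",un(163,127,-118),(225+300/4-.4,160+257/4-.4)),("side",un(163,127,118),(245+40/4-.4,185+84/4-.4)),("side",un(163,127,-118),(245+322/4-.4,185+15/4-.4))]
f=lambda p:''')
s+='''
big=cv2.resize(t[205:262,372:412],None,fx=8,fy=8,interpolation=cv2.INTER_CUBIC);m=(big.max(2)<115).astype(np.uint8);m=cv2.morphologyEx(m,cv2.MORPH_CLOSE,np.ones((61,61)))
c=max(cv2.findContours(m,0,1)[0],key=cv2.contourArea);R=cv2.minAreaRect(c);B=cv2.boxPoints(R)/8-.44+[372,205]
W=np.array([ray("top",b,15) for b in B]);d=W-np.roll(W,1,0);print("reader",R[1],R[2],W.mean(0),np.linalg.norm(d,axis=1),np.degrees(np.arctan2(d[:,1],d[:,0])))
'''
open("a.py","w").write(s)
E
python3 a.py
python3 - <<'E'
import sys;sys.path.insert(0,".")
from h import *
p=np.load("rack.npy")
print(sense()["tool_pos"])
for q in [(85,46,54),(85,46,-21)]: print(rack2w(p,un(*q)))
E
```

```text
[567.83807267 256.24380552  -0.66615798]
[[-0.3, 0.0], [-0.4, -0.2], [-0.2, 0.4], [-0.1, 0.5], [-0.4, 0.4], [-0.1, -1.1], [-0.1, 0.5], [-0.4, -0.4], [0.1, -0.6], [-0.2, -0.4], [0.2, -0.5], [-0.3, -0.6], [-0.5, 0.1], [0.5, -1.7], [-0.4, -0.1], [-0.4, -0.1], [0.5, -2.2], [-0.0, -1.2]]
bar [array([255.2, 203.2]), array([237. , 176.9])]
bar [array([325.2, 187. ]), array([299. , 223.8])]
tag rack [-82.45947715 -17.42069605   0.        ]
reader ((391.5, 234.0), (34.0, 19.0), 90.0) [ 475.82597971 -153.81737749   15.        ] [np.float64(119.03743286364465), np.float64(66.92599524446729), np.float64(119.0051679149518), np.float64(66.32475759928424)] [np.float64(-2.0275535102056854), np.float64(-91.23609596021299), np.float64(177.68271687801771), np.float64(88.80026906361412)]
reader (281.55316162109375, 155.70480346679688) 85.98582458496094 [ 475.22485192 -154.15374207   15.        ] [123.04210199  68.64496386 123.05240354  68.00444416] [   2.00038094  -87.21574726 -178.29783271   92.78436057]
[259.47644473 540.39257923 209.13585662]
[591.45640394 306.3639975  111.103     ]
[545.1086576  247.39886875 111.103     ]
```

```bash
cat >> h.py <<'E'
p=np.array([567.8,256.2,-.668])
RACK=Ro.from_euler("z",p[2])*Ro.from_matrix(np.array([[-.878,0,.479],[0,1,0],[-.479,0,-.878]]))  # tool x downhill, y rack left, z into bed
def gt(u,n,y): # TCP world for grasp point at (u,n,y)
    return rack2w(p,un(u,n-r.tcp_to_grasp,y))
def where():
    s=sense();q=Ro.from_euler("z",-p[2]).apply(s["tool_pos"]-[p[0],p[1],0])-[-65,0,30]
    u,n=.878*q[0]+.479*q[2],-.479*q[0]+.878*q[2]
    print("t",round(s["time"],2),"tcp",s["tool_pos"].round(1),s["tcp_rot"].round(1),"grasp u,n,y",np.round([u,n+r.tcp_to_grasp,q[1]],1),"f",s["ft_force"].round(1),s["finger_gap"].round(1),s["grip_force"].round(1),"j",s["joint_pos"].round(0))
E
python3 -c "
from h import *
where();print(mv(gt(85,146,54),RACK).round(4))"
```

```text
Traceback (most recent call last):
  File "h.py", line 25, in where
    print("t",round(s["time"],2),"tcp",s["tool_pos"].round(1),s["tcp_rot"].round(1),"grasp u,n,y",np.round([u,n+r.tcp_to_grasp,q[1]],1),"f",s["ft_force"].round(1),s["finger_gap"].round(1),s["grip_force"].round(1),"j",s["joint_pos"].round(0))
                                                                                                                                                                   ^^^^^^^^^^^^^^^^^^^^^
AttributeError: 'float' object has no attribute 'round'
```

```bash
sed -i 's/s\["finger_gap"\].round(1),s\["grip_force"\].round(1)/round(s["finger_gap"],1),round(s["grip_force"],1)/' h.py
python3 -c "
from h import *
where();print(mv(gt(85,146,54),RACK).round(4))"
```

```text
t 0.1 tcp [259.5 540.4 209.1] [-179.9   -0.   154.3] grasp u,n,y [-224.2  345.1   32.1] f [-0.6  0.1 -0. ] 85.4 0.0 j [59.  8. 85. -0. 87. -5.]
[-0.9067 -0.1468  0.0668  0.0085 -0.0792  0.0344]
```

{"op": "carry_out", "data": {
  "increments": [-0.13, -0.021, 0.0095, 0.001, -0.011, 0.005, 1, -0.26, -0.042, 0.019, 0.002, -0.022, 0.01, 1, -0.39, -0.063, 0.0285, 0.004, -0.034, 0.015, 1, -0.52, -0.084, 0.038, 0.005, -0.045, 0.02, 1, -0.65, -0.105, 0.048, 0.006, -0.057, 0.025, 1, -0.78, -0.126, 0.058, 0.0075, -0.068, 0.03, 1, -0.907, -0.147, 0.067, 0.0085, -0.079, 0.034, 1, -0.907, -0.147, 0.067, 0.0085, -0.079, 0.034, 1, -0.907, -0.147, 0.067, 0.0085, -0.079, 0.034, 1, -0.907, -0.147, 0.067, 0.0085, -0.079, 0.034, 1]
}}

```text
time: 1.35
tool_pos: [560.8, 331.6, 183.7]
tcp_rot: [179.9, 28.5, 141.9]
ft_force: [-0.7, -0.2, 0.8]
finger_gap: 85.5
grip_force: 0.0
```

```bash
python3 -c "
from h import *
where();print(mv(gt(85,46,54),RACK).round(4))
t=viewer.snapshot('top')[:,:,::-1];s=viewer.snapshot('side')[:,:,::-1]
z=lambda im,x,y:cv2.resize(im[y:y+100,x:x+100],None,fx=4,fy=4,interpolation=cv2.INTER_CUBIC)
cv2.imwrite('pics/c2.png',np.hstack([z(t,225,160),z(s,245,185)]))"
```

```text
t 1.35 tcp [560.8 331.6 183.7] [179.9  28.5 141.9] grasp u,n,y [ 84.9 147.5  54.9] f [-0.7 -0.2  0.8] 85.5 0.0 j [ 42.  11.  89. -29.  76.  -4.]
[-0.0008 -0.003   0.2536  0.0005 -0.0003  0.0003]
```

View pics/c2.png

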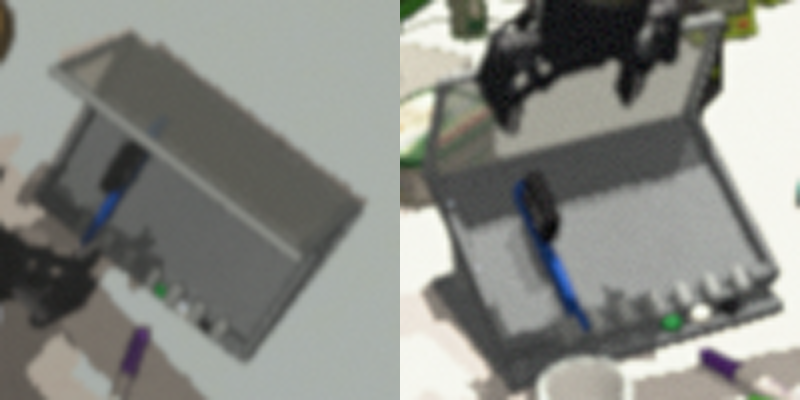

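```bash
python3 -c "
from h import *
T=sense()['tool_pos'];a=Ro.from_euler('xyz',sense()['tcp_rot'],degrees=True)
for n,o in(('top',(225,160,0)),('side',(245,185,400))):
  for q in [(0,0,0),(0,50,-13),(0,-50,-13),(0,0,-70)]:
    w=proj(n,T+a.apply(q))[0];print(n,q,(w-o[:2])*4+[o[2],0])
  print('tab',[(proj(n,rack2w(p,un(85,k,54)))[0]-o[:2])*4+[o[2],0] for k in(22,56)])"
```

```text
top (0, 0, 0) [ 68.55021008 194.16794093]
top (0, 50, -13) [  8.91365973 160.41034393]
top (0, -50, -13) [111.46475543 238.49028524]
top (0, 0, -70) [ 20.59786228 223.34157889]
tab [array([133.69087315, 156.10747818]), array([114.37151323, 167.7894623 ])]
side (0, 0, 0) [558.21142648 134.29156818]
side (0, 50, -13) [497.62619036 139.55240877]
side (0, -50, -13) [622.53973338 108.60082016]
side (0, 0, -70) [573.42844472  76.45666203]
tab [array([538.40808347, 214.48968459]), array([544.85647718, 189.75177061])]
```

{"op": "carry_out", "data": {
  "increments": [0, -0.001, 0.05, 0, 0, 0, 1, 0, -0.002, 0.1, 0, 0, 0, 1, 0, -0.003, 0.15, 0, 0, 0, 0.8, -0.001, -0.003, 0.2, 0, 0, 0, 0.6, -0.001, -0.003, 0.225, 0, 0, 0, 0.4, -0.001, -0.003, 0.24, 0, 0, 0, 0.2, -0.001, -0.003, 0.253, 0, 0, 0, 0.1, -0.001, -0.003, 0.253, 0, 0, 0, 0.1, -0.001, -0.003, 0.253, 0, 0, 0, 0.1, -0.001, -0.003, 0.253, 0, 0, 0, 0.1]
}}

```text
time: 2.7
tool_pos: [599.1, 300.2, 95.1]
tcp_rot: [179.9, 28.6, 141.8]
ft_force: [0.4, -0.9, -0.2]
finger_gap: 47.0
grip_force: 0.0
```

```bash
python3 -c "
from h import *
where()
s=viewer.snapshot('side')[:,:,::-1]
cv2.imwrite('pics/c3.png',cv2.resize(s[200:280,245:345],None,fx=6,fy=6,interpolation=cv2.INTER_CUBIC))"
```

```text
t 2.7 tcp [599.1 300.2  95.1] [179.9  28.6 141.8] grasp u,n,y [85.9 46.  53.9] f [ 0.4 -0.9 -0.2] 47.0 0.0 j [ 38.  17.  92. -30.  67.  -3.]
```

View pics/c3.png

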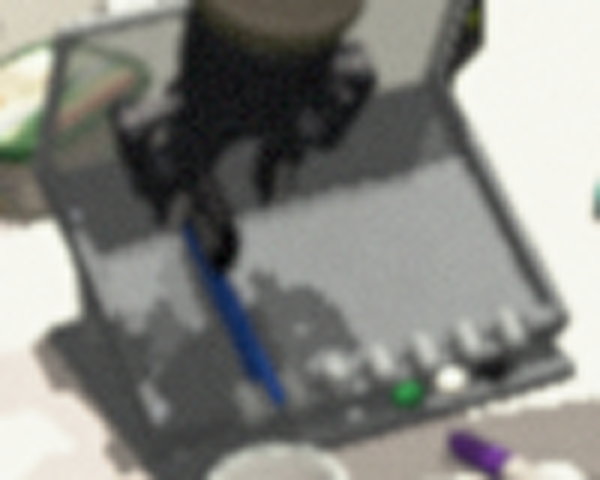

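The fingers straddle the tab, with tips at crop (165,215) and (268,195) and the tab at (213,222). They look slightly high, so I'll go 4 mm lower and close.

{"op": "carry_out", "data": {
  "increments": [0, 0, 0.01, 0, 0, 0, 0.1, 0, 0, 0.01, 0, 0, 0, -0.3, 0, 0, 0.01, 0, 0, 0, -0.5, 0, 0, 0.01, 0, 0, 0, -0.7, 0, 0, 0.01, 0, 0, 0, -0.9, 0, 0, 0.01, 0, 0, 0, -1, 0, 0, 0.01, 0, 0, 0, -1, 0, 0, 0.01, 0, 0, 0, -1, 0, 0, 0.01, 0, 0, 0, -1, 0, 0, 0.01, 0, 0, 0, -1],
  "force": 40
}}

```text
time: 4.0
tool_pos: [600.5, 298.7, 91.2]
tcp_rot: [179.9, 28.6, 141.8]
ft_force: [-1.4, 1.1, 1.4]
finger_gap: 12.7
grip_force: 40.1
```

```bash
python3 -c "
from h import *
where()"
```

```text
t 4.0 tcp [600.5 298.7  91.2] [179.9  28.6 141.8] grasp u,n,y [85.8 41.6 53.6] f [-1.4  1.1  1.4] 12.7 40.1 j [ 37.  17.  92. -30.  66.  -3.]
```

{"op": "carry_out", "data": {
  "increments": [0, 0, -0.01, 0, 0, 0, -1, 0, 0, -0.02, 0, 0, 0, -1, 0, 0, -0.03, 0, 0, 0, -1, 0, 0, -0.04, 0, 0, 0, -1, 0, 0, -0.05, 0, 0, 0, -1, 0, 0, -0.0575, 0, 0, 0, -1, 0, 0, -0.0575, 0, 0, 0, -1, 0, 0, -0.0575, 0, 0, 0, -1, 0, 0, -0.0575, 0, 0, 0, -1, 0, 0, -0.0575, 0, 0, 0, -1]
}}

```text
time: 5.25
tool_pos: [591.8, 305.4, 111.1]
tcp_rot: [179.9, 28.5, 141.8]
ft_force: [0.6, -0.2, -3.5]
finger_gap: 13.1
grip_force: 39.6
```

```bash
python3 -c "
from h import *
where();print(mv(gt(85.8,64.6,-21.4),RACK).round(4))"
```

```text
t 5.25 tcp [591.8 305.4 111.1] [179.9  28.5 141.8] grasp u,n,y [85.7 64.4 53.5] f [ 0.6 -0.2 -3.5] 13.1 39.6 j [ 38.  16.  92. -30.  68.  -3.]
[ 1.000e-04 -1.872e-01 -9.000e-04  3.000e-04 -2.000e-04  2.000e-04]
```

{"op": "carry_out", "data": {
  "increments": [0, -0.025, 0, 0, 0, 0, -1, 0, -0.05, 0, 0, 0, 0, -1, 0, -0.075, 0, 0, 0, 0, -1, 0, -0.1, 0, 0, 0, 0, -1, 0, -0.125, 0, 0, 0, 0, -1, 0, -0.15, 0, 0, 0, 0, -1, 0, -0.1725, 0, 0, 0, 0, -1, 0, -0.1875, 0, 0, 0, 0, -1, 0, -0.1875, 0, 0, 0, 0, -1, 0, -0.1875, 0, 0, 0, 0, -1]
}}

```text
time: 6.5
tool_pos: [545.3, 246.5, 111.0]
tcp_rot: [180.0, 28.5, 141.8]
ft_force: [-3.4, 2.0, -5.6]
finger_gap: 12.6
grip_force: 39.6
```

```bash
python3 -c "
from h import *
where()
t=viewer.snapshot('top')[:,:,::-1];s=viewer.snapshot('side')[:,:,::-1]
z=lambda im,x,y:cv2.resize(im[y:y+100,x:x+100],None,fx=4,fy=4,interpolation=cv2.INTER_CUBIC)
cv2.imwrite('pics/c4.png',np.hstack([z(t,225,160),z(s,245,185)]))"
```

```text
t 6.5 tcp [545.3 246.5 111. ] [180.   28.5 141.8] grasp u,n,y [ 85.6  64.2 -21.6] f [-3.4  2.  -5.6] 12.6 39.6 j [ 37.   5. 104. -30.  66.  -4.]
```

View pics/c4.png

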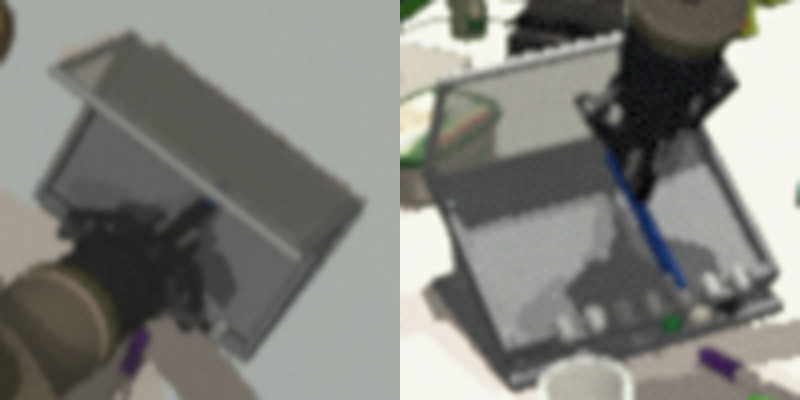

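The divider has moved 75 mm and its front end at side crop (683,288) stands over the notch behind the green tag at (673,322). Now I'll lower it and release.

{"op": "carry_out", "data": {
  "increments": [0, 0, 0.01, 0, 0, 0, -1, 0, 0, 0.02, 0, 0, 0, -1, 0, 0, 0.03, 0, 0, 0, -1, 0, 0, 0.04, 0, 0, 0, -1, 0, 0, 0.05, 0, 0, 0, -1, 0, 0, 0.055, 0, 0, 0, -1, 0, 0, 0.055, 0, 0, 0, -1, 0, 0, 0.055, 0, 0, 0, -0.4, 0, 0, 0.055, 0, 0, 0, -0.2, 0, 0, 0.055, 0, 0, 0, 0]
}}

```text
time: 7.85
tool_pos: [554.5, 239.9, 92.8]
tcp_rot: [179.9, 28.6, 141.8]
ft_force: [-1.2, -0.1, -0.1]
finger_gap: 42.2
grip_force: 0.0
```

```bash
python3 -c "
from h import *
where()"
```

```text
t 7.85 tcp [554.5 239.9  92.8] [179.9  28.6 141.8] grasp u,n,y [ 86.8  42.8 -21. ] f [-1.2 -0.1 -0.1] 42.2 0.0 j [ 35.   7. 104. -31.  64.  -4.]
```

{"op": "carry_out", "data": {
  "increments": [0, 0, -0.03, 0, 0, 0, 0.1, 0, 0, -0.08, 0, 0, 0, 0.3, 0, 0, -0.15, 0, 0, 0, 0.6, 0, 0, -0.25, 0, 0, 0, 1, 0, 0, -0.35, 0, 0, 0, 1, 0, 0, -0.45, 0, 0, 0, 1, 0, 0, -0.45, 0, 0, 0, 1, 0, 0, -0.45, 0, 0, 0, 1, 0, 0, -0.45, 0, 0, 0, 1, 0, 0, -0.45, 0, 0, 0, 1]
}}

```text
time: 9.1
tool_pos: [485.8, 292.2, 248.9]
tcp_rot: [-179.9, 28.5, 141.9]
ft_force: [-0.2, -0.2, 0.2]
finger_gap: 85.3
grip_force: 0.0
```

```bash
python3 -c "
from h import *
where()
D=Ro.from_euler('xyz',[180,0,182.4],degrees=True)
print(mv([475.2,-154.2,160],D).round(4))
s=viewer.snapshot('side')[:,:,::-1]
cv2.imwrite('pics/c5.png',cv2.resize(s[200:280,245:345],None,fx=6,fy=6,interpolation=cv2.INTER_CUBIC))"
```

```text
t 9.1 tcp [485.8 292.2 248.9] [-179.9   28.5  141.9] grasp u,n,y [ 85.8 221.3 -22.5] f [-0.2 -0.2  0.2] 85.3 0.0 j [ 44.  -3.  97. -29.  83.  -5.]
[-0.4813 -0.8935  0.5156 -0.0282  0.0758 -0.1103]
```

View pics/c5.png

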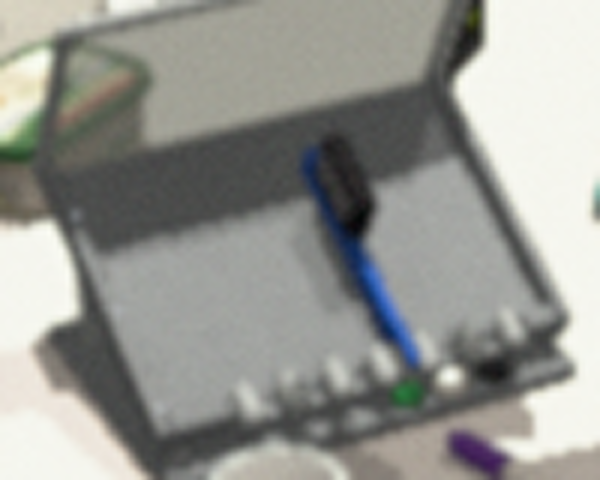

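The divider is home: its front end at (415,358) is in the notch right behind the green tag at (407,392). Next I'll go around the shield's end to the reader.

```bash
python3 -c "
from h import *
D=Ro.from_euler('xyz',[180,0,182.4],degrees=True)
print(mv([370,120,235],D).round(4))
print(mv([475.2,-154.2,130],D).round(4))"
```

```text
[-0.017  -0.5178  0.0496 -0.0282  0.0758 -0.1103]
[-0.4453 -0.8939  0.5816 -0.0282  0.0758 -0.1103]
```

{"op": "carry_out", "data": {
  "increments": [-0.003, -0.104, 0.01, -0.0056, 0.015, -0.022, 1, -0.007, -0.207, 0.02, -0.011, 0.03, -0.044, 1, -0.01, -0.31, 0.03, -0.017, 0.0455, -0.066, 1, -0.0135, -0.414, 0.04, -0.0226, 0.06, -0.088, 1, -0.017, -0.518, 0.05, -0.0282, 0.0758, -0.1103, 1, -0.1, -0.59, 0.155, -0.0282, 0.0758, -0.1103, 1, -0.19, -0.67, 0.26, -0.0282, 0.0758, -0.1103, 1, -0.28, -0.75, 0.37, -0.0282, 0.0758, -0.1103, 1, -0.37, -0.83, 0.48, -0.0282, 0.0758, -0.1103, 1, -0.4453, -0.8939, 0.5816, -0.0282, 0.0758, -0.1103, 1]
}}

```text
time: 10.4
tool_pos: [475.7, -155.0, 130.2]
tcp_rot: [179.9, 0.1, -177.6]
ft_force: [0.8, -0.4, 1.5]
finger_gap: 85.3
grip_force: 0.0
```

```bash
python3 -c "
from h import *
where()
D=Ro.from_euler('xyz',[180,0,182.4],degrees=True)
print(mv([475.2,-154.2,50],D).round(4))"
```

```text
t 10.4 tcp [ 475.7 -155.   130.2] [ 1.799e+02  1.000e-01 -1.776e+02] grasp u,n,y [ 265.2  -11.9 -379.9] f [ 0.8 -0.4  1.5] 85.3 0.0 j [ -24.   -5.  107.    0.   79. -116.]
[ 1.600e-03  2.000e-03  2.004e-01  1.000e-04  3.000e-04 -1.000e-04]
```

{"op": "carry_out", "data": {
  "increments": [0.0004, 0.0005, 0.06, 0, 0, 0, 1, 0.001, 0.001, 0.12, 0, 0, 0, 1, 0.0016, 0.002, 0.18, 0, 0, 0, 1, 0.0016, 0.002, 0.24, 0, 0, 0, 1, 0.0016, 0.002, 0.28, 0, 0, 0, 1, 0.0016, 0.002, 0.3, 0, 0, 0, 1, 0.0016, 0.002, 0.31, 0, 0, 0, 1, 0.0016, 0.002, 0.32, 0, 0, 0, 1, 0.0016, 0.002, 0.32, 0, 0, 0, 1, 0.0016, 0.002, 0.32, 0, 0, 0, 1]
}}

```text
time: 11.65
tool_pos: [475.3, -151.8, 3.3]
tcp_rot: [180.0, 0.1, -177.6]
ft_force: [-0.0, -0.4, 0.6]
finger_gap: 85.3
grip_force: 0.0
```

```bash
python3 -c "
from h import *
where()
t=viewer.snapshot('top')[:,:,::-1];s=viewer.snapshot('side')[:,:,::-1]
z=lambda im,x,y:cv2.resize(im[y:y+100,x:x+100],None,fx=4,fy=4,interpolation=cv2.INTER_CUBIC)
w=proj('side',[475,-154,20])[0].astype(int);print(w)
cv2.imwrite('pics/c6.png',np.hstack([z(t,340,180),z(s,w[0]-50,w[1]-50)]))"
```

```text
t 11.65 tcp [ 475.3 -151.8    3.3] [ 1.800e+02  1.000e-01 -1.776e+02] grasp u,n,y [ 202.4 -122.1 -377.6] f [-0.  -0.4  0.6] 85.3 0.0 j [ -24.    4.  112.    0.   64. -116.]
[366 205]
```

View pics/c6.png

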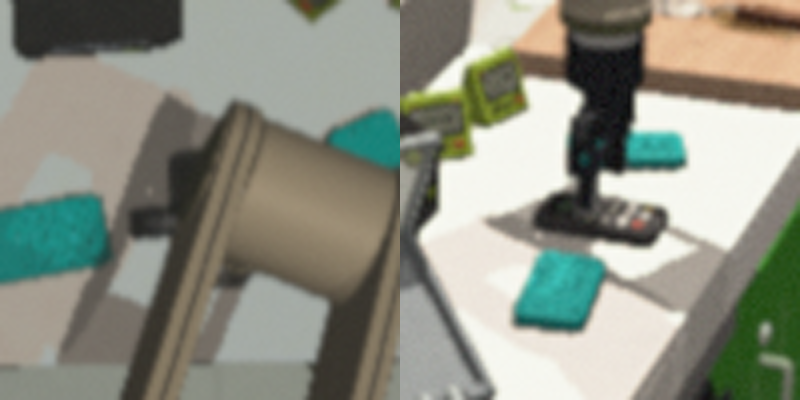

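The fingers straddle the grey reader, with the near finger at side crop (587,200) and the reader centred at (603,217). There is no contact. I'll shift 2 mm, go 5 mm lower and close.

{"op": "carry_out", "data": {
  "increments": [0, -0.006, 0, 0, 0, 0, 1, 0, -0.006, 0.006, 0, 0, 0, 1, 0, -0.006, 0.012, 0, 0, 0, 1, 0, -0.006, 0.012, 0, 0, 0, 0.7, 0, -0.006, 0.012, 0, 0, 0, 0.5, 0, -0.006, 0.012, 0, 0, 0, 0.3, 0, -0.006, 0.012, 0, 0, 0, 0.3, 0, -0.006, 0.012, 0, 0, 0, 0.3, 0, -0.006, 0.012, 0, 0, 0, 0.3, 0, -0.006, 0.012, 0, 0, 0, 0.3],
  "force": 50
}}

```text
time: 13.0
tool_pos: [475.0, -154.0, -2.0]
tcp_rot: [179.9, 0.1, -177.6]
ft_force: [-0.3, -0.0, -0.1]
finger_gap: 55.5
grip_force: 0.0
```

```bash
python3 -c "
from h import *
where()"
```

```text
t 13.0 tcp [ 475. -154.   -2.] [ 1.799e+02  1.000e-01 -1.776e+02] grasp u,n,y [ 200.9 -127.3 -379.5] f [-0.3 -0.  -0.1] 55.5 0.0 j [ -24.    4.  112.    0.   63. -116.]
```

The gap is 55 mm with no grip force, so the pads missed. I'll look.

```bash
python3 -c "
from h import *
where()
s=viewer.snapshot('side')[:,:,::-1]
cv2.imwrite('pics/c7.png',cv2.resize(s[165:240,320:420],None,fx=8,fy=8,interpolation=cv2.INTER_CUBIC))
for q in [(475,-154,-2),(475,-126,-2),(475,-121,20),(536,-121,0),(536,-121,20),(414,-121,0),(414,-121,20)]: print(q,(proj('side',q)[0]-[320,165])*8)"
```

```text
t 13.0 tcp [ 475. -154.   -2.] [ 1.799e+02  1.000e-01 -1.776e+02] grasp u,n,y [ 200.9 -127.3 -379.5] f [-0.3 -0.  -0.1] 55.5 0.0 j [ -24.    4.  112.    0.   63. -116.]
(475, -154, -2) [369.85050042 368.30130897]
(475, -126, -2) [349.94758669 393.06257474]
(475, -121, 20) [347.14898806 355.76783697]
(536, -121, 0) [225.59627058 371.73296659]
(536, -121, 20) [225.79562716 334.09317843]
(414, -121, 0) [470.17753961 416.33442308]
(414, -121, 20) [471.47024277 377.97258454]
```

View pics/c7.png

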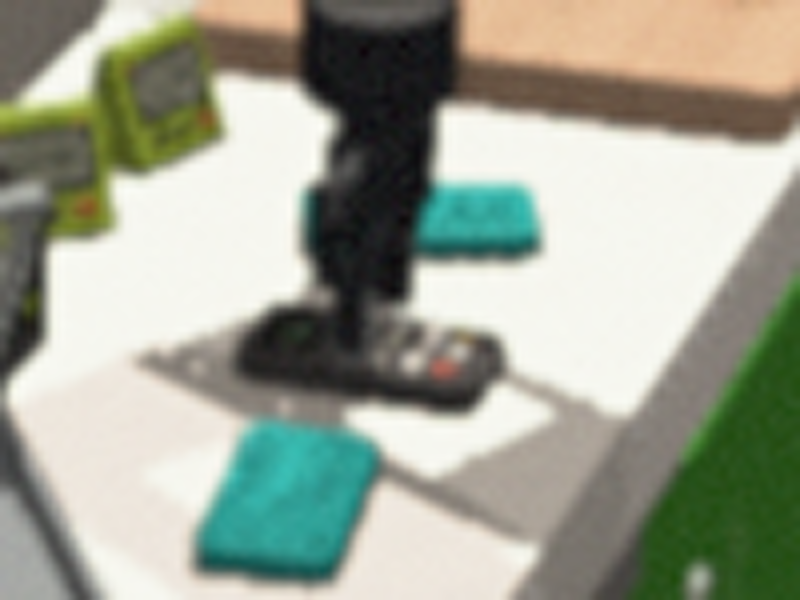

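The near fingertip at (350,350) ended above the reader's face, whose near top edge is around y=378 there. The open fingers stand well short of the TCP, so I'll reopen and go lower while watching the force.

{"op": "carry_out", "data": {
  "increments": [0, 0, 0, 0, 0, 0, 1, 0, 0, 0, 0, 0, 0, 1, 0, 0, 0, 0, 0, 0, 1, 0, 0, 0, 0, 0, 0, 1, 0, 0, 0, 0, 0, 0, 1, 0, 0, 0.006, 0, 0, 0, 1, 0, 0, 0.012, 0, 0, 0, 1, 0, 0, 0.02, 0, 0, 0, 1, 0, 0, 0.02, 0, 0, 0, 1, 0, 0, 0.02, 0, 0, 0, 1]
}}

```text
time: 14.3
tool_pos: [475.0, -154.0, -10.0]
tcp_rot: [179.9, 0.1, -177.6]
ft_force: [0.7, -0.9, -1.0]
finger_gap: 85.7
grip_force: 0.0
```

```bash
python3 -c "
from h import *
where()"
```

```text
t 14.3 tcp [ 475. -154.  -10.] [ 1.799e+02  1.000e-01 -1.776e+02] grasp u,n,y [ 197.  -134.4 -379.5] f [ 0.7 -0.9 -1. ] 85.7 0.0 j [ -24.    5.  112.    0.   63. -116.]
```

{"op": "carry_out", "data": {
  "increments": [0, 0, 0, 0, 0, 0, 0.8, 0, 0, 0, 0, 0, 0, 0.7, 0, 0, 0, 0, 0, 0, 0.6, 0, 0, 0, 0, 0, 0, 0.4, 0, 0, 0, 0, 0, 0, 0.3, 0, 0, 0, 0, 0, 0, 0.3, 0, 0, 0, 0, 0, 0, 0.3, 0, 0, 0, 0, 0, 0, 0.3, 0, 0, 0, 0, 0, 0, 0.3, 0, 0, 0, 0, 0, 0, 0.3]
}}

```text
time: 15.55
tool_pos: [477.3, -155.3, -7.4]
tcp_rot: [-179.9, 0.3, -177.6]
ft_force: [-2.4, -0.9, 15.5]
finger_gap: 55.7
grip_force: 7.9
```

```bash
python3 -c "
from h import *
where()"
```

```text
t 15.55 tcp [ 477.3 -155.3   -7.4] [-179.9    0.3 -177.6] grasp u,n,y [ 200.6 -133.3 -379.1] f [-2.4 -0.9 15.5] 55.7 7.9 j [ -24.    5.  112.    0.   63. -116.]
```

Upward force of 15.5 N at TCP z=-7 means the fingertips sit on the reader's top. So the tips ride about 27 mm above the nominal TCP at this gap. I'll reopen and take the grip about 14 mm lower.

{"op": "carry_out", "data": {
  "increments": [0, 0, -0.02, 0, 0, 0, 0.5, 0, 0, -0.02, 0, 0, 0, 1, 0, 0, -0.02, 0, 0, 0, 1, 0, 0, -0.02, 0, 0, 0, 1, 0, 0, -0.02, 0, 0, 0, 1, 0, 0, 0, 0, 0, 0, 1, 0, 0, 0.012, 0, 0, 0, 1, 0, 0, 0.022, 0, 0, 0, 1, 0, 0, 0.022, 0, 0, 0, 1, 0, 0, 0.022, 0, 0, 0, 1]
}}

```text
time: 16.8
tool_pos: [475.1, -154.0, -18.7]
tcp_rot: [179.9, 0.1, -177.6]
ft_force: [0.2, 1.3, -0.4]
finger_gap: 85.4
grip_force: 0.0
```

```bash
python3 -c "
from h import *
where()"
```

```text
t 16.8 tcp [ 475.1 -154.   -18.7] [ 1.799e+02  1.000e-01 -1.776e+02] grasp u,n,y [ 193.  -142.1 -379.5] f [ 0.2  1.3 -0.4] 85.4 0.0 j [ -24.    6.  112.    0.   61. -116.]
```

{"op": "carry_out", "data": {
  "increments": [0, 0, 0.006, 0, 0, 0, 1, 0, 0, 0.01, 0, 0, 0, 1, 0, 0, 0.01, 0, 0, 0, 0.9, 0, 0, 0.01, 0, 0, 0, 0.8, 0, 0, 0.01, 0, 0, 0, 0.7, 0, 0, 0.01, 0, 0, 0, 0.6, 0, 0, 0.01, 0, 0, 0, 0.5, 0, 0, 0.01, 0, 0, 0, 0.4, 0, 0, 0.01, 0, 0, 0, 0.3, 0, 0, 0.01, 0, 0, 0, 0.3],
  "force": 40
}}

```text
time: 18.05
tool_pos: [475.4, -154.4, -22.2]
tcp_rot: [180.0, 0.1, -177.6]
ft_force: [-1.1, -0.2, 5.3]
finger_gap: 64.9
grip_force: 45.2
```

```bash
python3 -c "
from h import *
where()"
```

```text
t 18.05 tcp [ 475.4 -154.4  -22.2] [ 1.800e+02  1.000e-01 -1.776e+02] grasp u,n,y [ 191.7 -145.3 -379.6] f [-1.1 -0.2  5.3] 64.9 45.2 j [ -24.    6.  112.    0.   61. -116.]
```

{"op": "carry_out", "data": {
  "increments": [0, 0, -0.01, 0, 0, 0, 0.3, 0, 0, -0.03, 0, 0, 0, 0.3, 0, 0, -0.06, 0, 0, 0, 0.3, 0, 0, -0.12, 0, 0, 0, 0.3, 0, 0, -0.2, 0, 0, 0, 0.3, 0, 0, -0.28, 0, 0, 0, 0.3, 0, 0, -0.36, 0, 0, 0, 0.3, 0, 0, -0.44, 0, 0, 0, 0.3, 0, 0, -0.5, 0, 0, 0, 0.3, 0, 0, -0.5, 0, 0, 0, 0.3]
}}

```text
time: 19.3
tool_pos: [476.3, -154.9, 180.2]
tcp_rot: [-179.9, 0.4, -177.6]
ft_force: [-0.6, 1.0, -2.2]
finger_gap: 65.0
grip_force: 45.0
```

```bash
cat >> h.py <<'E'
def rd(u,n,y): # TCP world for reader origin at (u,n,y): underside 22.2 behind the TCP
    return rack2w(p,un(u,n-22.2,y))
E
python3 -c "
from h import *
where()
print(mv([370,120,240],RACK).round(4))
print(mv(rd(76,130,47),RACK).round(4),rd(76,130,47))"
```

```text
t 19.3 tcp [ 476.3 -154.9  180.2] [-179.9    0.4 -177.6] grasp u,n,y [ 289.5   31.9 -379.4] f [-0.6  1.  -2.2] 65.0 45.0 j [ -24.   -8.  103.    0.   84. -116.]
[ 0.2352  0.6977 -0.1517  0.0284 -0.075   0.1106]
[-0.2541  1.1876  0.0483  0.0284 -0.075   0.1106] [557.73156906 324.01190991 161.0524    ]
```

{"op": "carry_out", "data": {
  "increments": [0.03, 0.08, -0.02, 0.003, -0.008, 0.012, 0.3, 0.06, 0.17, -0.04, 0.006, -0.017, 0.025, 0.3, 0.09, 0.26, -0.06, 0.01, -0.027, 0.04, 0.3, 0.12, 0.35, -0.077, 0.014, -0.037, 0.055, 0.3, 0.15, 0.44, -0.096, 0.018, -0.047, 0.07, 0.3, 0.18, 0.53, -0.115, 0.022, -0.057, 0.085, 0.3, 0.21, 0.62, -0.135, 0.026, -0.067, 0.1, 0.3, 0.235, 0.698, -0.152, 0.0284, -0.075, 0.1106, 0.3, 0.235, 0.698, -0.152, 0.0284, -0.075, 0.1106, 0.3, 0.235, 0.698, -0.152, 0.0284, -0.075, 0.1106, 0.3]
}}

```text
time: 20.55
tool_pos: [368.4, 120.6, 237.0]
tcp_rot: [-179.7, 28.3, 142.0]
ft_force: [0.9, 0.2, -1.2]
finger_gap: 65.2
grip_force: 45.3
```

```bash
python3 -c "
from h import *
where()
print(mv(rd(76,100,47),RACK).round(4),rd(76,100,47))"
```

```text
t 20.55 tcp [368.4 120.6 237. ] [-179.7   28.3  142. ] grasp u,n,y [  92.5  204.1 -229.9] f [ 0.9  0.2 -1.2] 65.2 45.3 j [ 37. -40. 126. -27.  87. -15.]
[ 3.640e-02  6.930e-01  2.677e-01 -3.000e-04 -1.000e-03  7.000e-04] [569.012911   315.11088614 134.7124    ]
```

{"op": "carry_out", "data": {
  "increments": [0.006, 0.1, 0, 0, 0, 0, 0.3, 0.012, 0.2, 0, 0, 0, 0, 0.3, 0.018, 0.31, 0, 0, 0, 0, 0.3, 0.024, 0.42, 0, 0, 0, 0, 0.3, 0.03, 0.53, 0, 0, 0, 0, 0.3, 0.036, 0.63, 0.05, 0, 0, 0, 0.3, 0.036, 0.693, 0.12, 0, -0.001, 0.0007, 0.3, 0.036, 0.693, 0.2, 0, -0.001, 0.0007, 0.3, 0.036, 0.693, 0.268, 0, -0.001, 0.0007, 0.3, 0.036, 0.693, 0.268, 0, -0.001, 0.0007, 0.3]
}}

```text
time: 21.8
tool_pos: [570.7, 309.4, 133.0]
tcp_rot: [-179.6, 28.6, 141.4]
ft_force: [-0.7, -0.5, -2.3]
finger_gap: 64.8
grip_force: 45.5
```

```bash
python3 -c "
from h import *
where()
print(mv(rd(76,30,47),RACK).round(4),rd(76,30,47))"
```

```text
t 21.8 tcp [570.7 309.4 133. ] [-179.6   28.6  141.4] grasp u,n,y [79.4 92.7 43.5] f [-0.7 -0.5 -2.3] 64.8 45.5 j [ 40.  13.  92. -30.  72.  -2.]
[ 8.500e-03  1.030e-02  1.653e-01 -1.500e-03 -1.000e-04 -8.000e-04] [595.33604218 294.34183069  73.2524    ]
```

{"op": "carry_out", "data": {
  "increments": [0.004, 0.005, 0, 0, 0, 0, 0.3, 0.008, 0.01, 0.03, -0.001, 0, -0.0008, 0.3, 0.0085, 0.0103, 0.06, -0.0015, 0, -0.0008, 0.3, 0.0085, 0.0103, 0.09, -0.0015, 0, -0.0008, 0.3, 0.0085, 0.0103, 0.12, -0.0015, 0, -0.0008, 0.3, 0.0085, 0.0103, 0.14, -0.0015, 0, -0.0008, 0.3, 0.0085, 0.0103, 0.155, -0.0015, 0, -0.0008, 0.3, 0.0085, 0.0103, 0.165, -0.0015, 0, -0.0008, 0.3, 0.0085, 0.0103, 0.165, -0.0015, 0, -0.0008, 0.3, 0.0085, 0.0103, 0.165, -0.0015, 0, -0.0008, 0.3]
}}

```text
time: 23.05
tool_pos: [595.6, 300.1, 77.5]
tcp_rot: [179.5, 28.7, 141.8]
ft_force: [0.3, -0.4, -0.9]
finger_gap: 65.1
grip_force: 45.5
```

```bash
python3 -c "
from h import *
where()
print(mv(rd(76,10,47),RACK).round(4))
s=viewer.snapshot('side')[:,:,::-1]
cv2.imwrite('pics/c8.png',cv2.resize(s[195:285,240:340],None,fx=6,fy=6,interpolation=cv2.INTER_CUBIC))
for q in [(14.5,30,80),(14.5,30,14),(14.5,50,80),(14.5,50,14),(137.5,50,80)]: print(q,((proj('side',rack2w(p,un(*q)))[0]-[240,195])*6).round())"
```

```text
t 23.05 tcp [595.6 300.1  77.5] [179.5  28.7 141.8] grasp u,n,y [75.1 31.8 51.7] f [ 0.3 -0.4 -0.9] 65.1 45.5 j [ 38.  18.  93. -31.  65.  -2.]
[-0.0023 -0.0124  0.0632  0.0014  0.0002  0.0002]
(14.5, 30, 80) [245. 378.]
(14.5, 30, 14) [364. 344.]
(14.5, 50, 80) [251. 357.]
(14.5, 50, 14) [371. 323.]
(137.5, 50, 80) [161. 163.]
```

View pics/c8.png

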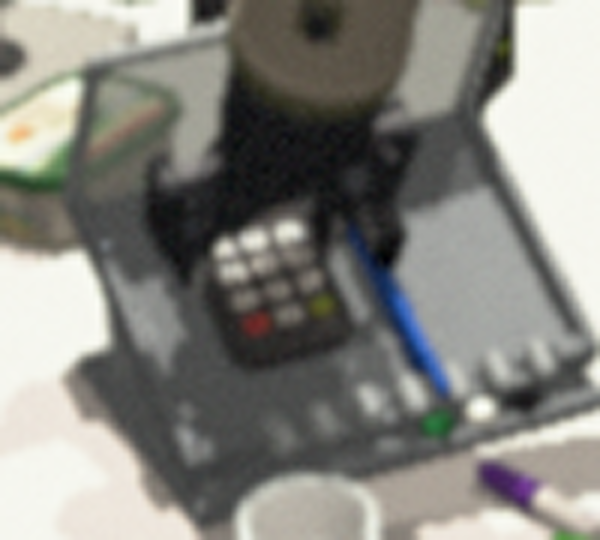

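The reader hangs square above the widened bay, low end at crop (245,370)–(350,345), just uphill of the teeth. The divider is still home. Now lowering.

{"op": "carry_out", "data": {
  "increments": [-0.001, -0.005, 0.01, 0.0007, 0, 0, 0.3, -0.002, -0.012, 0.02, 0.0014, 0, 0, 0.3, -0.002, -0.012, 0.03, 0.0014, 0, 0, 0.3, -0.002, -0.012, 0.04, 0.0014, 0, 0, 0.3, -0.002, -0.012, 0.05, 0.0014, 0, 0, 0.3, -0.002, -0.012, 0.058, 0.0014, 0, 0, 0.3, -0.002, -0.012, 0.063, 0.0014, 0, 0, 0.3, -0.002, -0.012, 0.063, 0.0014, 0, 0, 0.3, -0.002, -0.012, 0.063, 0.0014, 0, 0, 0.3, -0.002, -0.012, 0.063, 0.0014, 0, 0, 0.3]
}}

```text
time: 24.35
tool_pos: [602.7, 288.5, 55.5]
tcp_rot: [-179.9, 28.7, 141.8]
ft_force: [1.0, -0.4, -1.0]
finger_gap: 64.9
grip_force: 45.5
```

```bash
python3 -c "
from h import *
where()
print(mv(rd(76,0,47),RACK).round(4))"
```

```text
t 24.35 tcp [602.7 288.5  55.5] [-179.9   28.7  141.8] grasp u,n,y [75.8  6.4 47. ] f [ 1.  -0.4 -1. ] 64.9 45.5 j [ 37.  19.  94. -31.  63.  -2.]
[-0.0005  0.      0.0248 -0.0001  0.0002  0.0002]
```

{"op": "carry_out", "data": {
  "increments": [0, 0, 0.004, 0, 0, 0, 0.3, 0, 0, 0.008, 0, 0, 0, 0.3, 0, 0, 0.012, 0, 0, 0, 0.3, 0, 0, 0.015, 0, 0, 0, 0.3, 0, 0, 0.018, 0, 0, 0, 0.3, 0, 0, 0.018, 0, 0, 0, 0.3, 0, 0, 0.018, 0, 0, 0, 0.3, 0, 0, 0.018, 0, 0, 0, 0.3, 0, 0, 0.018, 0, 0, 0, 0.3, 0, 0, 0.018, 0, 0, 0, 0.3]
}}

```text
time: 25.6
tool_pos: [605.5, 286.3, 49.1]
tcp_rot: [-179.9, 28.7, 141.8]
ft_force: [1.8, 2.0, -0.5]
finger_gap: 64.6
grip_force: 45.6
```

```bash
python3 -c "
from h import *
where()"
```

```text
t 25.6 tcp [605.5 286.3  49.1] [-179.9   28.7  141.8] grasp u,n,y [75.8 -0.9 47. ] f [ 1.8  2.  -0.5] 64.6 45.6 j [ 36.  20.  94. -32.  62.  -2.]
```

{"op": "carry_out", "data": {
  "increments": [0, 0, 0.001, 0, 0, 0, 0.3, 0, 0, 0.002, 0, 0, 0, 0.3, 0, 0, 0.003, 0, 0, 0, 0.3, 0, 0, 0.004, 0, 0, 0, 0.3, 0, 0, 0.005, 0, 0, 0, 0.3, 0, 0, 0.006, 0, 0, 0, 0.3, 0, 0, 0.007, 0, 0, 0, 0.3, 0, 0, 0.008, 0, 0, 0, 0.3, 0, 0, 0.008, 0, 0, 0, 0.3, 0, 0, 0.008, 0, 0, 0, 0.3]
}}

```text
time: 26.85
tool_pos: [607.1, 286.2, 46.9]
tcp_rot: [179.9, 28.7, 141.8]
ft_force: [0.1, 6.2, 3.8]
finger_gap: 65.0
grip_force: 48.7
```

```bash
python3 -c "
from h import *
where()"
```

```text
t 26.85 tcp [607.1 286.2  46.9] [179.9  28.7 141.8] grasp u,n,y [76.  -3.5 47.9] f [0.1 6.2 3.8] 65.0 48.7 j [ 36.  20.  94. -32.  62.  -2.]
```

{"op": "carry_out", "data": {
  "increments": [0, 0, 0.001, 0, 0, 0, 0.3, 0, 0, 0.002, 0, 0, 0, 0.3, 0, 0, 0.003, 0, 0, 0, 0.3, 0, 0, 0.003, 0, 0, 0, 0.3, 0, 0, 0.003, 0, 0, 0, 0.3, 0, 0, 0.003, 0, 0, 0, 0.3, 0, 0, 0.003, 0, 0, 0, 0.3, 0, 0, 0.003, 0, 0, 0, 0.3, 0, 0, 0.003, 0, 0, 0, 0.3, 0, 0, 0.003, 0, 0, 0, 0.3]
}}

```text
time: 28.1
tool_pos: [607.2, 286.2, 46.9]
tcp_rot: [180.0, 28.7, 141.8]
ft_force: [-9.4, 6.4, 13.0]
finger_gap: 64.9
grip_force: 49.9
```

```bash
python3 -c "
from h import *
where();print(sense()['wrist_torque'])
s=viewer.snapshot('side')[:,:,::-1]
cv2.imwrite('pics/c9.png',cv2.resize(s[195:285,240:340],None,fx=6,fy=6,interpolation=cv2.INTER_CUBIC))"
```

```text
t 28.1 tcp [607.2 286.2  46.9] [180.   28.7 141.8] grasp u,n,y [76.  -3.5 47.9] f [-9.4  6.4 13. ] 64.9 49.9 j [ 36.  20.  94. -32.  62.  -2.]
[-0.21866412  1.05724026 -0.46169774]
```

View pics/c9.png

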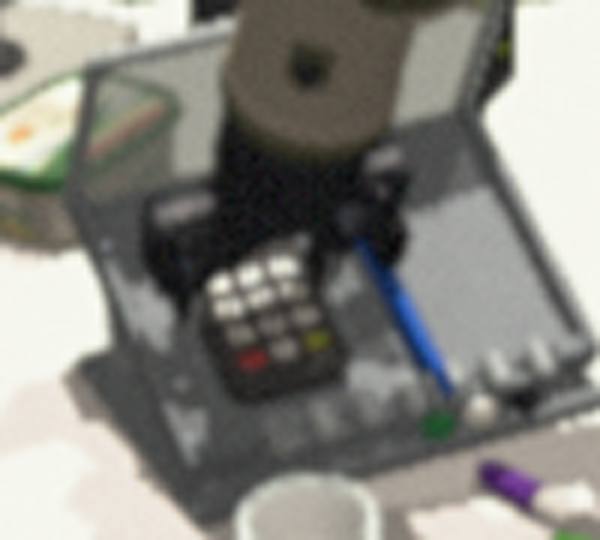

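The reader is in firm contact (about 17 N square to the bed) and no longer descending. It lies in the bay, low end around (245,400)–(345,378). I'll ease off slightly, open narrowly, then back out.

{"op": "carry_out", "data": {
  "increments": [0, 0, -0.002, 0, 0, 0, 0.45, 0, 0, -0.002, 0, 0, 0, 0.53, 0, 0, -0.002, 0, 0, 0, 0.56, 0, 0, -0.002, 0, 0, 0, 0.6, 0, 0, -0.002, 0, 0, 0, 0.65, 0, 0, -0.002, 0, 0, 0, 0.7, 0, 0, -0.002, 0, 0, 0, 0.75, 0, 0, -0.002, 0, 0, 0, 0.78, 0, 0, -0.002, 0, 0, 0, 0.78, 0, 0, -0.002, 0, 0, 0, 0.78]
}}

```text
time: 29.4
tool_pos: [609.1, 287.9, 48.1]
tcp_rot: [179.6, 28.7, 141.7]
ft_force: [6.0, 11.3, 3.8]
finger_gap: 76.0
grip_force: 4.3
```

```bash
python3 -c "
from h import *
where()"
```

```text
t 29.4 tcp [609.1 287.9  48.1] [179.6  28.7 141.7] grasp u,n,y [77.  -2.7 50.5] f [ 6.  11.3  3.8] 76.0 4.3 j [ 36.  20.  93. -32.  62.  -2.]
```

Something on the right (probably the tab) is touching the opened finger, 12 N sideways. I'll narrow the opening to about 72 mm, shift left 1 mm and back out square.

{"op": "carry_out", "data": {
  "increments": [0, 0, 0, 0, 0, 0, 0.7, 0, 0, 0, 0, 0, 0, 0.68, 0, 0.0025, 0, 0, 0, 0, 0.68, 0, 0.0025, 0, 0, 0, 0, 0.68, 0, 0.0025, -0.004, 0, 0, 0, 0.68, 0, 0.0025, -0.01, 0, 0, 0, 0.68, 0, 0.0025, -0.015, 0, 0, 0, 0.68, 0, 0.0025, -0.02, 0, 0, 0, 0.68, 0, 0.0025, -0.02, 0, 0, 0, 0.68, 0, 0.0025, -0.02, 0, 0, 0, 0.68]
}}

```text
time: 30.65
tool_pos: [604.2, 288.1, 52.6]
tcp_rot: [-179.9, 28.7, 141.8]
ft_force: [0.4, -0.1, 0.0]
finger_gap: 71.4
grip_force: 0.0
```

```bash
python3 -c "
from h import *
where()"
```

```text
t 30.65 tcp [604.2 288.1  52.6] [-179.9   28.7  141.8] grasp u,n,y [75.6  3.2 47.5] f [ 0.4 -0.1  0. ] 71.4 0.0 j [ 36.  20.  93. -31.  63.  -2.]
```

Free of contact. Backing out square to the bed.

{"op": "carry_out", "data": {
  "increments": [0, 0, -0.02, 0, 0, 0, 0.68, 0, 0, -0.05, 0, 0, 0, 0.68, 0, 0, -0.09, 0, 0, 0, 0.68, 0, 0, -0.14, 0, 0, 0, 0.68, 0, 0, -0.22, 0, 0, 0, 0.68, 0, 0, -0.32, 0, 0, 0, 0.68, 0, 0, -0.42, 0, 0, 0, 0.68, 0, 0, -0.5, 0, 0, 0, 0.68, 0, 0, -0.5, 0, 0, 0, 0.68, 0, 0, -0.5, 0, 0, 0, 0.68]
}}

```text
time: 31.9
tool_pos: [528.8, 347.8, 228.1]
tcp_rot: [-179.9, 28.7, 141.8]
ft_force: [0.5, -0.2, 0.4]
finger_gap: 71.9
grip_force: 0.0
```

```bash
python3 -c "
from h import *
where()
t=viewer.snapshot('top')[:,:,::-1];s=viewer.snapshot('side')[:,:,::-1]
z=lambda im,x,y:cv2.resize(im[y:y+100,x:x+100],None,fx=4,fy=4,interpolation=cv2.INTER_CUBIC)
cv2.imwrite('pics/c10.png',np.hstack([z(t,225,160),z(s,245,185)]))
for n,o in(('top',(225,160,0)),('side',(245,185,400))):
  for q in [(14.5,20,80),(14.5,20,14),(137.5,20,80),(137.5,20,14)]: print(n,q,((proj(n,rack2w(p,un(*q)))[0]-o[:2])*4+[o[2],0]).round())"
```

```text
t 31.9 tcp [528.8 347.8 228.1] [-179.9   28.7  141.8] grasp u,n,y [ 75.2 203.4  47.8] f [ 0.5 -0.2  0.4] 71.9 0.0 j [ 45.   8.  87. -29.  82.  -3.]
top (14.5, 20, 80) [ 74. 199.]
top (14.5, 20, 14) [134. 245.]
top (137.5, 20, 80) [139.  89.]
top (137.5, 20, 14) [202. 137.]
side (14.5, 20, 80) [541. 299.]
side (14.5, 20, 14) [620. 277.]
side (137.5, 20, 80) [483. 171.]
side (137.5, 20, 14) [560. 151.]
```

View pics/c10.png

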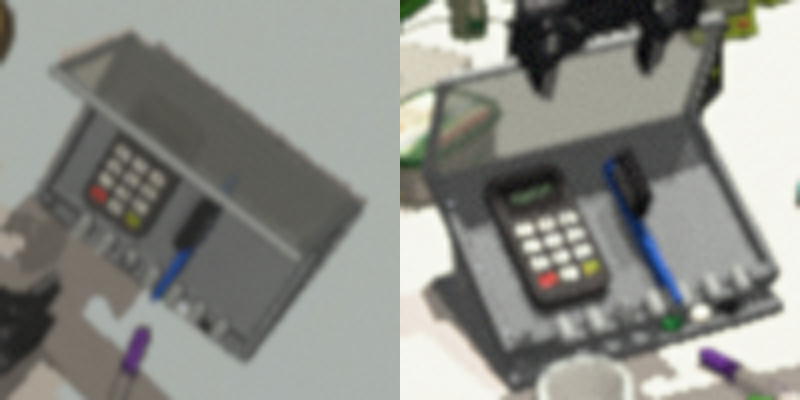

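The grey reader lies face up, lengthwise and square in the bay. Its side-crop corners are near (490,175), (560,165), (605,290) and (535,305), just short of the teeth. The divider front at (680,300) is still home behind the green tag at (673,322), and the gripper is clear. Handing in.

```bash
python3 -c "
from bench import order
print(order.hand_in())"
```

```text
the job is handed in; nothing more can be done
None
```

I handed the job in at about 32 s. The blue divider sits home in the fourth notch, behind the green tag, and the grey reader lies face up and lengthwise in the bay to its left. No verdict came back. While releasing the reader, the finger brushed something on the right, probably the divider tab (about 12 N), but the divider stayed home in the final picture.

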